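Pack the reagent caddy by cap colour

TASK

Pack the caddy for the next staining session: stand the red-capped bottle, the black-capped bottle and the two blue-capped vials upright in the caddy's cups, each in a cup of the colour of its cap, one to a cup. The green bottle and the vial with white caps do not belong: leave them standing where they are.

Things in the scene. Friction and masses are not known exactly. Their poses are not given: they have to be found in the camera images.
- cup_red: one of four round open cups standing in one straight row, 62 mm apart, in a grey carrying caddy (256 x 68 mm, fixed to the worktop). This cup is red; outside 56 mm wide, inside 50 mm wide, wall 3 mm; its rim is 16 mm above this origin, its inner floor 3 mm above it. Origin: centre of the cup's underside; z up, x along the row
- cup_black: one of four round open cups standing in one straight row, 62 mm apart, in a grey carrying caddy (256 x 68 mm, fixed to the worktop). This cup is black; outside 56 mm wide, inside 50 mm wide, wall 3 mm; its rim is 16 mm above this origin, its inner floor 3 mm above it. Origin: centre of the cup's underside; z up, x along the row
- cup_blue_a: one of four round open cups standing in one straight row, 62 mm apart, in a grey carrying caddy (256 x 68 mm, fixed to the worktop). This cup is blue; outside 56 mm wide, inside 50 mm wide, wall 3 mm; its rim is 16 mm above this origin, its inner floor 3 mm above it. Origin: centre of the cup's underside; z up, x along the row. The two blue cups are alike
- cup_blue_b: one of four round open cups standing in one straight row, 62 mm apart, in a grey carrying caddy (256 x 68 mm, fixed to the worktop). This cup is blue; outside 56 mm wide, inside 50 mm wide, wall 3 mm; its rim is 16 mm above this origin, its inner floor 3 mm above it. Origin: centre of the cup's underside; z up, x along the row. The two blue cups are alike
- red_bottle_mid (a point): loose white dropper bottle with a red pointed cap, standing upright; the straight round body is 33 mm across up to 53 mm above its foot, 92 mm high in all with the pointed dropper cap; grip it round the body, 35 to 45 mm above the foot. Point: on its axis, half-way up, 46 mm above the foot; z up
- black_bottle_mid (a point): loose brown dropper bottle with a black pointed cap, standing upright; the straight round body is 33 mm across up to 53 mm above its foot, 92 mm high in all with the pointed dropper cap; grip it round the body, 35 to 45 mm above the foot. Point: on its axis, half-way up, 46 mm above the foot; z up
- blue_vial_a_mid (a point): loose glass sample vial with a blue cap and green contents, standing upright, round, 20 mm across, 64 mm high; grip it by the glass, 30 to 42 mm above the foot (the cap, above 52 mm, gives no hold). Point: on its axis, half-way up, 32 mm above the foot; z up
- blue_vial_b_mid (a point): loose glass sample vial with a blue cap and yellow contents, standing upright, round, 20 mm across, 64 mm high; grip it by the glass, 30 to 42 mm above the foot (the cap, above 52 mm, gives no hold). Point: on its axis, half-way up, 32 mm above the foot; z up
- green_bottle_mid (a point): loose green dropper bottle with a white pointed cap (does not belong in the caddy), standing upright; the straight round body is 30 mm across up to 48 mm above its foot, 86 mm high in all with the pointed dropper cap; grip it round the body, 35 to 45 mm above the foot. Point: on its axis, half-way up, 43 mm above the foot; z up
- white_vial_mid (a point): loose glass sample vial with a white cap and yellow contents (does not belong in the caddy), standing upright, round, 20 mm across, 64 mm high; grip it by the glass, 30 to 42 mm above the foot (the cap, above 52 mm, gives no hold). Point: on its axis, half-way up, 32 mm above the foot; z up

How it is judged:
At the end, for the whole second after the job is handed in: Red-capped bottle in the red cup, black-capped in the black, one blue-capped vial in each blue cup: on the cup floor (within 6 mm), within 18 mm of its centre, tilted under 0.15 rad. Both white-capped things upright (0.15 rad), within 25 mm of their start. All at rest (under 0.02 m/s) (horizontal distance between red_bottle_mid and cup_red below 0.018 m and z of red_bottle_mid in the frame of cup_red between 0.043 and 0.055 m and angle between each of red_bottle_mid, black_bottle_mid, green_bottle_mid, white_vial_mid's own z axis and vertical below 0.15 rad and horizontal distance between black_bottle_mid and cup_black below 0.018 m and z of black_bottle_mid in the frame of cup_black between 0.043 and 0.055 m and (((horizontal distance between blue_vial_a_mid and cup_blue_a below 0.018 m and z of blue_vial_a_mid in the frame of cup_blue_a between 0.029 and 0.041 m and angle between blue_vial_a_mid's own z axis and vertical below 0.15 rad) and (horizontal distance between blue_vial_b_mid and cup_blue_b below 0.018 m and z of blue_vial_b_mid in the frame of cup_blue_b between 0.029 and 0.041 m and angle between blue_vial_b_mid's own z axis and vertical below 0.15 rad)) or ((horizontal distance between blue_vial_a_mid and cup_blue_b below 0.018 m and z of blue_vial_a_mid in the frame of cup_blue_b between 0.029 and 0.041 m and angle between blue_vial_a_mid's own z axis and vertical below 0.15 rad) and (horizontal distance between blue_vial_b_mid and cup_blue_a below 0.018 m and z of blue_vial_b_mid in the frame of cup_blue_a between 0.029 and 0.041 m and angle between blue_vial_b_mid's own z axis and vertical below 0.15 rad))) and distance of each of green_bottle_mid, white_vial_mid from where it was at the start of the episode below 0.025 m and linear speed of each of red_bottle, black_bottle, blue_vial_a, blue_vial_b, green_bottle, white_vial below 0.02 m/s); the robot touches nothing.
It fails at once if the white-capped green bottle is moved more than 40 mm or tipped over (distance of green_bottle_mid from where it was at the start of the episode above 0.04 m or angle between green_bottle_mid's own z axis and vertical above 0.6 rad).
It fails at once if the white-capped vial is moved more than 40 mm or tipped over (distance of white_vial_mid from where it was at the start of the episode above 0.04 m or angle between white_vial_mid's own z axis and vertical above 0.6 rad).
It also fails if it takes over 106 s, if anything falls off the work surface, if the arm or the gripper's body presses on something with over 40 N, if the wrist force passes 120 N, or if a joint passes its speed limit or range.

ROBOT

A 6-joint arm with a two-finger parallel gripper is mounted at the origin on a cart in front of the work surface, level with it; the furniture and walls round the work are solid. World frame = base frame: x ahead of the robot, y to its left, z up, the work surface at z = 0. Lengths are in m, angles in rad, forces in N, time in s.
With the tool pointing down it reaches from about 0.275 to 1 m from the base axis. Payload 8.4 kg.
Tool frame: the origin (TCP) lies on the centre line of the jaws, within the pads' length; the fingertips stand 8 mm ahead of it and the grasp point (between the pads) lies 11 mm behind it; z points along the fingers, y is the line along which they close (so a half turn about z gives the same grasp; the last joint's range is limited). The gripper opens to 85 mm and grips with 20 to 120 N. Pads are 22 mm wide; open, the fingers measure 114 mm over their backs; the gripper's body (76 mm by 85 mm) begins 54 mm behind the grasp point. The pads swing forward as they close: fully open they stand 13 mm farther back than shut.
Start: joints at [1.348, 0.353, 1.633, -0, 1.155, -0.002], TCP at [0.137, 0.61, 0.239] pointing down, gripper open.
Joint ranges: [-2.63, 2.63], [-0.92, 2.1], [0.06, 2.66], [-1.3, 4.44], [0, 2.69], [-3.02, 3.02]. Speed limits (rad/s): [2.22, 2.22, 2.79, 3.14, 3.14, 3.14].

INTERFACE

Orientations are given as a rotation vector (axis times angle).
In Python, from station import bot gives the robot as it stands.
- The arm moves only by the tool servo_tool, never from a script. Its argument "increments" is a list of rows, each a list of 3 entries, a list of its own where there are three numbers: the shift along the tool's x, y, z in mm, then the turn, a rotation vector about the tool's x, y, z in rad, then the opening, from 0 (shut) to 1 (fully open). In form: [[[dx, dy, dz], [rx, ry, rz], jaw], ...]. A call has 1 to 12 rows; each row is the pose to reach, as a shift and turn from the pose commanded when the call began, along the tool's axes at that moment; what a row does not reach only later rows make up. A row lasts 1/12 s, in which the tool goes at most 41.7 mm and 7.16 degrees, less where a joint would pass 70% of its speed; a pose out of reach is approached as far as the arm can. A call with a gripper value outside its range is refused whole. The fingers move at their own pace and stop on an object; the grip force is fixed at half the most. Time passes only in rows, so rows that repeat a pose let the fingers close. It gives the time, the measured TCP pose, the force, the opening and the grip force at its end, in the units of the state.
- bot.observe(): the state, without advancing time (a new reading comes with each control period).
- bot.snapshot(name): name is "scene" or "top" or "wrist"; returns the picture (420x560x3 uint8, red, green, blue); there is no depth.
- bot.camera_info(name): a dict with "fov_y" (degrees; the focal length in pixels is half the picture's height over the tangent of half this angle, whatever the lens; pixels are square), "cx", "cy" (the principal point, pixels), "rvec" (rotation vector, rad) and "tvec" (3), from world to camera coordinates, as OpenCV has them; the wrist camera has in their place "tool_from_camera" (4x4, takes a point from camera to tool coordinates, whose origin is the TCP and whose axes are the flange's). Camera axes: x right, y down, z forward; pixel columns grow to the right and rows downward; lengths in m; the calibration is good to about 2 mm. A picture is of the moment at which its call begins: read the wrist's pose just before it. camera_info takes no time and is no camera call.
- bot.sign_off(): hands the job in; it is judged then, once.
The state is a dict: "time_s": time; "qpos": joint angles; "joint_velocities": joint speeds; "joint_efforts": joint torques, N m; "eef_pos": TCP position; "eef_rot": TCP orientation; "contact_force": force on the tool from outside, world axes, zero at the start; "ft_torque": the same for the moment, N m; "gripper_width": finger opening in m; "grip_force": force on a finger pad.
Only numpy, scipy, OpenCV 4.12 (cv2) and the standard library are available. Lean on these libraries where they do the work, as an engineer would, in place of code of your own. Each camera call takes 0.05 s, during which the arm holds its last target. There are 200 camera calls.

## Working session

There is one attempt and no reset: what is moved stays moved. The work goes in short steps, Python scripts to look and compute and a tool call to move; the robot and the scene stay as the last step left them, time stands still between calls to the robot, and variables do not carry over. Pictures are saved under pics/ and viewed, at most 14 in all, crops included, and the job is handed in when it is done.

Besides the shell and the picture viewer there is one more tool, called after "Request:" as name(argument=value, ...), one argument or row to a line, values as JSON. servo_tool: Moves the arm, as the interface text tells. Its arguments: {"type":"object","properties":{"increments":{"type":"array"}},"required":["increments"]}

```bash
mkdir -p pics
python3 - <<'E'
from station import bot
import cv2,numpy as np
s=bot.observe();print(s)
for n in("scene","top","wrist"):
    im=bot.snapshot(n);cv2.imwrite(f"pics/{n}0.png",im[:,:,::-1]);print(n,bot.camera_info(n))
E
```

```text
{'time_s': 0.0, 'qpos': array([ 1.34764061e+00,  3.53654320e-01,  1.63411498e+00,  2.13338539e-05,
        1.15518821e+00, -2.38183367e-03]), 'joint_velocities': array([-0.00120715,  0.00068238,  0.00060703,  0.00095702,  0.00094104,
       -0.0004317 ]), 'joint_efforts': array([-9.99730109e-04, -6.05253053e+01, -3.42064512e+01, -1.10163535e-04,
        9.21862229e-03, -1.92454615e-05]), 'eef_pos': array([0.13674841, 0.60939507, 0.23856601]), 'eef_rot': array([-3.46081269e-01, -3.12229736e+00,  2.12673486e-03]), 'contact_force': array([ 0.66203761,  0.16323201, -0.8491889 ]), 'ft_torque': array([-0.02085475,  0.0213176 , -0.04580685]), 'grip_force': 0.0, 'gripper_width': 0.0856917879619056}
scene {'fov_y': 43.45856870350126, 'cx': 284.87231328819456, 'cy': 210.3222875329137, 'rvec': array([ 1.23399652, -2.08297652,  1.08558714]), 'tvec': array([0.48744059, 0.21174131, 0.64071025])}
top {'fov_y': 49.288657009525735, 'cx': 281.49989886606346, 'cy': 208.12434888501522, 'rvec': array([ 2.14643886, -2.0256437 ,  0.24791216]), 'tvec': array([0.29427012, 0.51654691, 0.78498602])}
wrist {'fov_y': 68.31634495177889, 'cx': 282.17069793303574, 'cy': 212.08807053071558, 'tool_from_camera': array([[-8.15078290e-04, -9.46641515e-01, -3.22287416e-01,
         8.35373423e-02],
       [ 9.99999321e-01, -5.03170454e-04, -1.05109812e-03,
         1.73397594e-05],
       [ 8.32847607e-04, -3.22288054e-01,  9.46641282e-01,
        -1.34661937e-01],
       [ 0.00000000e+00,  0.00000000e+00,  0.00000000e+00,
         1.00000000e+00]])}
```

View pics/top0.png

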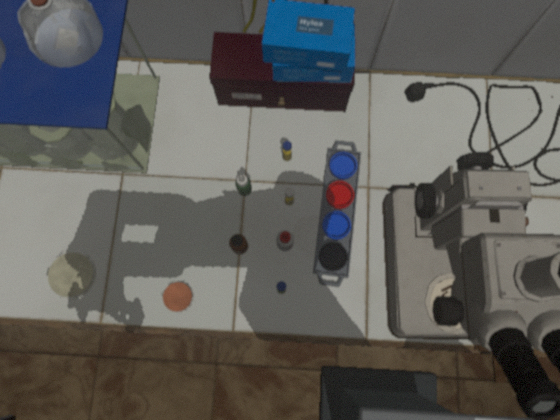

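View pics/scene0.png

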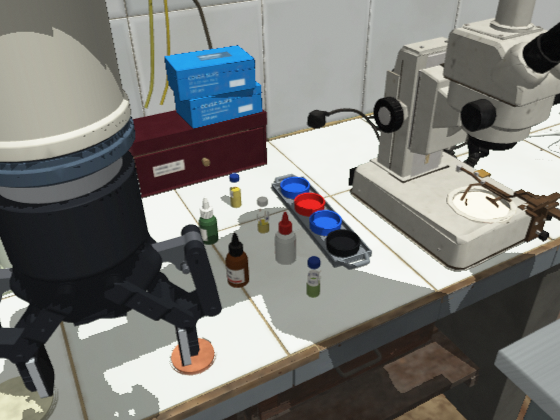

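The top view shows the caddy cups (blue, red, blue, black) around (343,165)–(333,257), and the bottles and vials at column 240–290. I'll enlarge that area for pixel positions.

```bash
cat > h.py <<'E'
import numpy as np,cv2
from station import bot
from scipy.spatial.transform import Rotation as R
def K(ci):
    f=210/np.tan(np.radians(ci["fov_y"])/2); return f,ci["cx"],ci["cy"]
def ray(ci,u,v,s=None):
    f,cx,cy=K(ci); d=np.array([(u-cx)/f,(v-cy)/f,1])
    if "rvec" in ci:
        Rm=cv2.Rodrigues(ci["rvec"])[0]; return -Rm.T@ci["tvec"],Rm.T@d
    T=ci["tool_from_camera"]; Rt=R.from_rotvec(s["eef_rot"]).as_matrix()
    return Rt@T[:3,3]+s["eef_pos"],Rt@T[:3,:3]@d
def plane(ci,u,v,z,s=None):
    o,d=ray(ci,u,v,s); return o+d*(z-o[2])/d[2]
def proj(ci,p,s=None):
    f,cx,cy=K(ci)
    if "rvec" in ci: q=cv2.Rodrigues(ci["rvec"])[0]@p+ci["tvec"]
    else:
        T=ci["tool_from_camera"];Rt=R.from_rotvec(s["eef_rot"]).as_matrix()
        q=T[:3,:3].T@(Rt.T@(p-s["eef_pos"])-T[:3,3])
    return f*q[0]/q[2]+cx,f*q[1]/q[2]+cy
E
python3 - <<'E'
from h import *
ci=bot.camera_info("top");print(ray(ci,281,208))
im=cv2.imread("pics/top0.png")[125:305,215:375]
cv2.imwrite("pics/topc.png",cv2.resize(im,(533,600),interpolation=cv2.INTER_CUBIC))
im=cv2.imread("pics/top0.png");hsv=cv2.cvtColor(im,cv2.COLOR_BGR2HSV);H,S,V=[hsv[:,:,i].astype(int) for i in range(3)]
m={"blue":(H>105)&(H<130)&(S>130),"red":((H<6)|(H>172))&(S>120),"black":V<22}
for k,mm in m.items():
    n,l,st,c=cv2.connectedComponentsWithStats(mm.astype(np.uint8))
    for i in range(1,n):
        u,v=c[i]
        if st[i,4]>12 and 215<u<375 and 125<v<305: print(k,st[i],c[i].round(1),plane(ci,u,v,.003).round(3),plane(ci,u,v,.016).round(3),plane(ci,u,v,.06).round(3))
E
```

```text
(array([0.29259388, 0.31002029, 0.88763444]), array([ 0.24289402,  0.01717404, -0.96990144]))
blue [330 152  27  27 558] [342.6 164.8] [0.612 0.205 0.003] [0.607 0.207 0.016] [0.591 0.212 0.06 ]
blue [323 211  28  29 604] [336.4 224.8] [0.486 0.215 0.003] [0.483 0.216 0.016] [0.474 0.221 0.06 ]
red [326 181  29  28 611] [339.7 194.3] [0.549 0.21  0.003] [0.545 0.211 0.016] [0.533 0.216 0.06 ]
red [281 232   9  10  66] [284.9 236.8] [0.456 0.315 0.003] [0.454 0.315 0.016] [0.446 0.314 0.06 ]
```

View pics/topc.png

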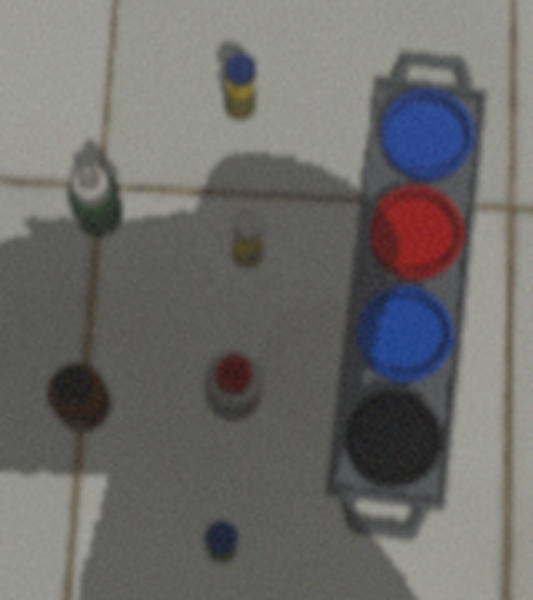

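View pics/wrist0.png

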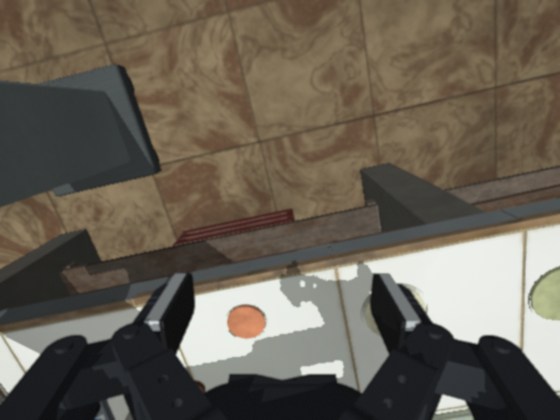

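The crop shows caps at these top-view pixels: yellow blue vial (287,145), green bottle tip (241,174), white vial (289,192), red (285,237), black (237,240), green blue vial (281,286). The wrist view shows only the floor and the bench edge. Next I'll triangulate these with the scene view.

Run:
```python
from h import *
ct,cs=bot.camera_info("top"),bot.camera_info("scene")
im=cv2.imread("pics/scene0.png");hsv=cv2.cvtColor(im,cv2.COLOR_BGR2HSV)
def top(a,b):return 215+a/3.333,125+b/3.333
P={"vb":(top(240,68),(235,177),.06),"green":(top(87,168),(207,204),.08),"white":(top(247,224),(263,202),.06),"red":(top(235,372),(285,223),.08),"black":(top(72,382),(235,246),.08),"va":(top(221,538),(314,263),.06)}
for k,(t,s,z) in P.items():
    o,d=ray(ct,*t);p,e=ray(cs,*s)
    A=np.c_[d,-e];x=np.linalg.lstsq(A,p-o,rcond=None)[0];a=o+d*x[0];b=p+e*x[1]
    print(k,((a+b)/2).round(3),"gap",np.linalg.norm(a-b).round(4),"plane",z,plane(ct,*t,z).round(3))
print("black cup",plane(ct,215+394/3.333,125+437/3.333,.016).round(3))
for z in(0,.016): print(plane(cs,343,243,z).round(3))
```

```text
vb [0.623 0.319 0.062] gap 0.0034 plane 0.06 [0.625 0.32  0.06 ]
green [0.554 0.4   0.072] gap 0.0063 plane 0.08 [0.553 0.402 0.08 ]
white [0.531 0.31  0.059] gap 0.0036 plane 0.06 [0.531 0.311 0.06 ]
red [0.444 0.313 0.072] gap 0.0002 plane 0.08 [0.443 0.313 0.08 ]
black [0.434 0.401 0.069] gap 0.0007 plane 0.08 [0.432 0.4   0.08 ]
va [0.355 0.315 0.059] gap 0.0011 plane 0.06 [0.356 0.316 0.06 ]
black cup [0.422 0.22  0.016]
[0.435 0.209 0.   ]
[0.418 0.221 0.016]
```

```bash
cat >> h.py <<'E'
YAW=np.array([[-.9974,.0725,0],[.0725,.9974,0],[0,0,-1]]).T
def go(p,s=None):
    s=s or bot.observe();Rt=R.from_rotvec(s["eef_rot"]).as_matrix()
    return (Rt.T@(np.array(p)-s["eef_pos"])*1000).round(1),R.from_matrix(Rt.T@YAW).as_rotvec().round(3)
E
python3 -c "
from h import *
print(go([.356,.315,.17]))"
```

```text
(array([-278.4, -239.3,   69. ]), array([-0.001, -0.   , -0.148]))
```

Request:
servo_tool(
  increments=[
    [[-278,-239,69],[0,0,-0.148],0.6],
    [[-278,-239,69],[0,0,-0.148],0.6],
    [[-278,-239,69],[0,0,-0.148],0.6],
    [[-278,-239,69],[0,0,-0.148],0.6],
    [[-278,-239,69],[0,0,-0.148],0.6],
    [[-278,-239,69],[0,0,-0.148],0.6],
    [[-278,-239,69],[0,0,-0.148],0.6],
    [[-278,-239,69],[0,0,-0.148],0.6],
    [[-278,-239,69],[0,0,-0.148],0.6],
    [[-278,-239,69],[0,0,-0.148],0.6],
    [[-278,-239,69],[0,0,-0.148],0.6],
    [[-278,-239,69],[0,0,-0.148],0.6],
  ],
)

```text
time_s: 1.15
eef_pos: [0.3559, 0.3159, 0.1704]
eef_rot: [-0.116, -3.139, -0.001]
contact_force: [-0.2, 0.9, -0.9]
gripper_width: 0.0514
grip_force: 0.0
```

Run:
```python
from h import *
s=bot.observe();im=bot.snapshot("wrist");cv2.imwrite("pics/w1.png",im[:,:,::-1]);ci=bot.camera_info("wrist")
print(s["time_s"],s["eef_pos"],s["eef_rot"],s["gripper_width"])
for n,p in {"va":[.356,.315,.06],"red":[.444,.313,.09],"blackcup":[.421,.22,.016]}.items(): print(n,proj(ci,np.array(p),s))
```

```text
1.15 [0.35588314 0.31586361 0.17035649] [-1.16326081e-01 -3.13929527e+00 -5.04415112e-04] 0.05141823591202129
va (np.float64(281.3303356245454), np.float64(212.47637671322218))
red (np.float64(286.80691701539865), np.float64(323.53582058074403))
blackcup (np.float64(195.60693576930657), np.float64(263.93508514461917))
```

View pics/w1.png

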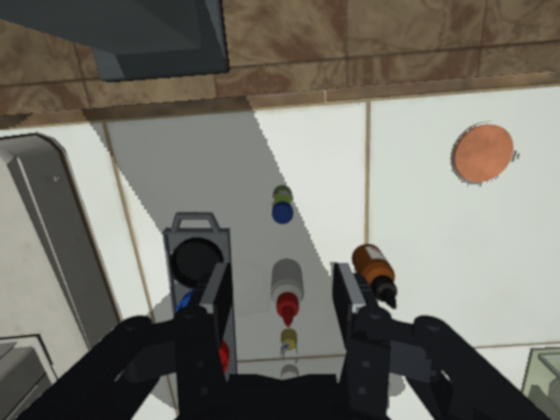

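The vial cap is at (282,212) and the black cup centre at (196,262), both within about 1 mm of prediction. I'll descend and grip.

Request:
servo_tool(
  increments=[
    [[0,0,40],[0,0,0],0.6],
    [[0,0,80],[0,0,0],0.6],
    [[0,0,115],[0,0,0],0.6],
    [[0,0,135],[0,0,0],0.6],
    [[0,0,144],[0,0,0],0.6],
    [[0,0,144],[0,0,0],0.0],
    [[0,0,144],[0,0,0],0.0],
    [[0,0,144],[0,0,0],0.0],
    [[0,0,144],[0,0,0],0.0],
    [[0,0,144],[0,0,0],0.0],
    [[0,0,144],[0,0,0],0.0],
    [[0,0,144],[0,0,0],0.0],
  ],
)

```text
time_s: 2.2
eef_pos: [0.3565, 0.3164, 0.0274]
eef_rot: [0.115, 3.138, 0.003]
contact_force: [-1.6, 1.0, 8.7]
gripper_width: 0.0178
grip_force: 59.1
```

```bash
python3 -c "
from h import *
s=bot.observe();print(s['eef_pos'],s['gripper_width'],s['grip_force'])
s['eef_pos']=np.array(s['eef_pos']);print(go([.483,.216,s['eef_pos'][2]],s))"
```

```text
[0.35650225 0.31642041 0.02744563] 0.01775446499765737 59.122658371925354
(array([-133.5,  -90.9,    0. ]), array([ 0.002,  0.001, -0.001]))
```

Request:
servo_tool(
  increments=[
    [[0,0,-35],[0,0,0],0],
    [[0,0,-70],[0,0,0],0],
    [[-30,-20,-75],[0,0,0],0],
    [[-60,-41,-75],[0,0,0],0],
    [[-90,-61,-75],[0,0,0],0],
    [[-118,-80,-75],[0,0,0],0],
    [[-133.5,-91,-75],[0,0,0],0],
    [[-133.5,-91,-75],[0,0,0],0],
    [[-133.5,-91,-50],[0,0,0],0],
    [[-133.5,-91,-25],[0,0,0],0],
    [[-133.5,-91,-20],[0,0,0],0],
    [[-133.5,-91,-20],[0,0,0],0],
  ],
)

```text
time_s: 3.2
eef_pos: [0.4805, 0.2149, 0.0451]
eef_rot: [-0.114, -3.136, 0.002]
contact_force: [-0.5, -0.5, -0.9]
gripper_width: 0.0181
grip_force: 58.9
```

Run:
```python
from h import *
s=bot.observe();print(s['eef_pos'],s['gripper_width'],s['contact_force'],go([.483,.216,.0334],s))
a=bot.snapshot("wrist")[:,:,::-1];b=bot.snapshot("scene")[150:290,220:400,::-1]
cv2.imwrite("pics/p1.png",np.hstack([a[180:,130:430],cv2.resize(b,(309,240))]))
```

```text
[0.48052103 0.21491287 0.04508462] 0.01811259570750814 [-0.52504252 -0.51528239 -0.85431184] (array([-2.4,  1.3, 11.7]), array([-0.002, -0.003, -0.   ]))
```

View pics/p1.png

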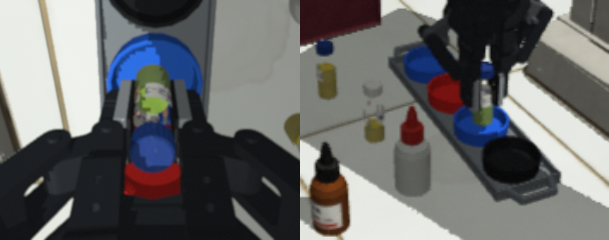

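The vial sits upright between the pads, centred over the near blue cup. I'll lower it in small steps.

Request:
servo_tool(
  increments=[
    [[-2,1,3],[0,0,0],0],
    [[-2,1,6],[0,0,0],0],
    [[-2,1,8],[0,0,0],0],
    [[-2,1,9],[0,0,0],0],
    [[-2,1,10],[0,0,0],0],
    [[-2,1,10],[0,0,0],0],
  ],
)

```text
time_s: 3.8
eef_pos: [0.4843, 0.2161, 0.0362]
eef_rot: [-0.114, -3.139, 0.0]
contact_force: [0.1, -0.5, -0.7]
gripper_width: 0.0179
grip_force: 58.9
```

Request:
servo_tool(
  increments=[
    [[0,0,1],[0,0,0],0],
    [[0,0,2],[0,0,0],0],
    [[0,0,3],[0,0,0],0],
    [[0,0,3],[0,0,0],0],
  ],
)

```text
time_s: 4.13
eef_pos: [0.4847, 0.2162, 0.0353]
eef_rot: [0.114, 3.139, 0.0]
contact_force: [-6.7, -2.9, 29.7]
gripper_width: 0.018
grip_force: 62.2
```

Request:
servo_tool(
  increments=[
    [[0,0,-2],[0,0,0],0],
    [[0,0,-2],[0,0,0],0.2],
    [[0,0,-2],[0,0,0],0.45],
    [[0,0,-2],[0,0,0],0.5],
    [[0,0,-2],[0,0,0],0.5],
    [[0,0,-20],[0,0,0],0.5],
    [[0,0,-45],[0,0,0],0.5],
    [[0,0,-80],[0,0,0],0.5],
    [[0,0,-115],[0,0,0],0.6],
    [[0,0,-135],[0,0,0],0.6],
    [[0,0,-135],[0,0,0],0.6],
  ],
)

```text
time_s: 5.05
eef_pos: [0.4869, 0.2172, 0.1726]
eef_rot: [0.114, 3.133, 0.005]
contact_force: [0.7, 0.0, 0.3]
gripper_width: 0.0514
grip_force: 0.0
```

Run:
```python
from h import *
s=bot.observe();print(s['eef_pos'],s['time_s'],go([.623,.3195,.17],s))
cv2.imwrite("pics/w2.png",bot.snapshot("wrist")[:,:,::-1])
```

```text
[0.48686114 0.21723095 0.17264587] 5.05 (array([-128.3,  111.9,    3.8]), array([ 0.003,  0.006, -0.   ]))
```

View pics/w2.png

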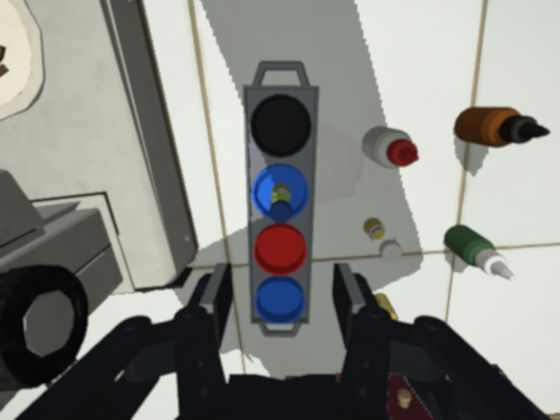

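Vial A stands upright in the near blue cup (280,195). Next is the far blue vial, where I'll hover and check.

Request:
servo_tool(
  increments=[
    [[-30,26,3],[0,0,0],0.6],
    [[-60,52,3],[0,0,0],0.6],
    [[-90,78,3],[0,0,0],0.6],
    [[-118,102,3],[0,0,0],0.6],
    [[-128,112,3],[0,0,0],0.6],
    [[-128,112,3],[0,0,0],0.6],
    [[-128,112,3],[0,0,0],0.6],
    [[-128,112,3],[0,0,0],0.6],
  ],
)

```text
time_s: 5.77
eef_pos: [0.6186, 0.3175, 0.1636]
eef_rot: [-0.114, -3.137, 0.003]
contact_force: [-1.1, -0.7, -0.3]
gripper_width: 0.051
grip_force: 0.0
```

```bash
cat >> h.py <<'E'
def caps(im,kind):
    hsv=cv2.cvtColor(np.ascontiguousarray(im),cv2.COLOR_RGB2HSV);H,S,V=[hsv[:,:,i].astype(int) for i in range(3)]
    m={"blue":(H>105)&(H<130)&(S>120),"red":((H<6)|(H>172))&(S>120),"black":(V<25)}[kind]
    n,l,st,c=cv2.connectedComponentsWithStats(m.astype(np.uint8))
    return [(st[i],c[i].round(1)) for i in range(1,n) if 30<st[i,4]<4000 and abs(c[i][0]-282)<90 and c[i][1]<330]
E
python3 - <<'E'
from h import *
s=bot.observe();im=bot.snapshot("wrist");ci=bot.camera_info("wrist");cv2.imwrite("pics/w3.png",im[:,:,::-1])
print(s["eef_pos"],"pred",proj(ci,np.array([.623,.3195,.062]),s))
for st,c in caps(im,"blue"):print(st,c,plane(ci,*c,.061,s).round(4))
E
```

```text
[0.61857455 0.31752514 0.16355169] pred (np.float64(285.44216373206933), np.float64(221.05628380610364))
[277 211  19  21 322] [285.9 221.4] [0.6237 0.3198 0.061 ]
```

```bash
python3 -c "
from h import *
s=bot.observe();print(s['eef_pos'],s['joint_velocities'].round(3),go([.6235,.3197,.027],s))"
```

```text
[0.61870699 0.31746701 0.16412855] [-0.003 -0.011 -0.004  0.001 -0.    -0.   ] (array([ -4.9,   2.8, 137.1]), array([-0.001, -0.002, -0.   ]))
```

Request:
servo_tool(
  increments=[
    [[-5,3,40],[0,0,0],0.6],
    [[-5,3,80],[0,0,0],0.6],
    [[-5,3,110],[0,0,0],0.6],
    [[-5,3,130],[0,0,0],0.6],
    [[-5,3,137],[0,0,0],0.6],
    [[-5,3,137],[0,0,0],0.6],
    [[-5,3,137],[0,0,0],0.0],
    [[-5,3,137],[0,0,0],0.0],
    [[-5,3,137],[0,0,0],0.0],
    [[-5,3,137],[0,0,0],0.0],
    [[-5,3,137],[0,0,0],0.0],
    [[-5,3,137],[0,0,0],0.0],
  ],
)

```text
time_s: 6.82
eef_pos: [0.6266, 0.3217, 0.0305]
eef_rot: [0.114, 3.137, 0.002]
contact_force: [-1.0, -0.5, 7.9]
gripper_width: 0.0181
grip_force: 58.5
```

```bash
python3 -c "
from h import *
s=bot.observe();print(s['eef_pos'],s['gripper_width'],s['grip_force'],go([.607,.207,s['eef_pos'][2]],s))"
```

```text
[0.62657178 0.32167889 0.03049949] 0.018104791704695918 58.45477759838104 (array([  11.2, -115.8,   -0.2]), array([ 0.001,  0.003, -0.   ]))
```

Request:
servo_tool(
  increments=[
    [[0,0,-35],[0,0,0],0],
    [[0,0,-65],[0,0,0],0],
    [[3,-35,-65],[0,0,0],0],
    [[7,-70,-65],[0,0,0],0],
    [[10,-100,-65],[0,0,0],0],
    [[11,-116,-65],[0,0,0],0],
    [[11,-116,-65],[0,0,0],0],
    [[11,-116,-65],[0,0,0],0],
    [[11,-116,-45],[0,0,0],0],
    [[11,-116,-25],[0,0,0],0],
    [[11,-116,-20],[0,0,0],0],
    [[11,-116,-20],[0,0,0],0],
  ],
)

```text
time_s: 7.82
eef_pos: [0.6051, 0.2071, 0.0468]
eef_rot: [-0.113, -3.137, 0.001]
contact_force: [-0.1, -0.8, 0.7]
gripper_width: 0.0178
grip_force: 58.7
```

```bash
python3 -c "
from h import *
s=bot.observe();print(s['eef_pos'],s['gripper_width'],s['grip_force'],go([.607,.207,.0385],s))"
```

```text
[0.60513667 0.20713964 0.04678206] 0.017756561468866366 58.67661952972412 (array([-1.9,  0. ,  8.3]), array([-0.001, -0.002,  0.001]))
```

Request:
servo_tool(
  increments=[
    [[-1,0,3],[0,0,0],0],
    [[-1,0,5],[0,0,0],0],
    [[-1,0,7],[0,0,0],0],
    [[-1,0,8],[0,0,0],0],
    [[-1,0,9],[0,0,0],0],
    [[-1,0,9],[0,0,0],0],
  ],
)

```text
time_s: 8.32
eef_pos: [0.607, 0.2062, 0.0394]
eef_rot: [0.114, 3.139, 0.0]
contact_force: [-0.4, 0.7, 0.2]
gripper_width: 0.018
grip_force: 58.7
```

Request:
servo_tool(
  increments=[
    [[0,0,1],[0,0,0],0],
    [[0,0,2],[0,0,0],0],
    [[0,0,3],[0,0,0],0],
  ],
)

```text
time_s: 8.57
eef_pos: [0.6075, 0.2062, 0.0383]
eef_rot: [0.114, 3.139, 0.0]
contact_force: [-8.1, -3.6, 29.4]
gripper_width: 0.0176
grip_force: 61.6
```

Request:
servo_tool(
  increments=[
    [[0,0,-2],[0,0,0],0],
    [[0,0,-2],[0,0,0],0.2],
    [[0,0,-2],[0,0,0],0.45],
    [[0,0,-2],[0,0,0],0.5],
    [[0,0,-2],[0,0,0],0.5],
    [[0,0,-20],[0,0,0],0.5],
    [[0,0,-45],[0,0,0],0.5],
    [[0,0,-80],[0,0,0],0.5],
    [[0,0,-115],[0,0,0],0.7],
    [[0,0,-140],[0,0,0],0.7],
    [[0,0,-140],[0,0,0],0.7],
    [[0,0,-140],[0,0,0],0.7],
  ],
)

```text
time_s: 9.57
eef_pos: [0.6079, 0.2065, 0.1779]
eef_rot: [0.114, 3.136, 0.002]
contact_force: [0.4, 0.1, -0.3]
gripper_width: 0.0595
grip_force: 0.0
```

Run:
```python
from h import *
s=bot.observe();print(s['eef_pos'],s['time_s'],go([.444,.313,.18],s))
cv2.imwrite("pics/w4.png",bot.snapshot("wrist")[:,:,::-1])
```

```text
[0.6079177  0.2064926  0.17790506] 9.5667 (array([171.2,  94.3,  -2.5]), array([ 0.001,  0.003, -0.   ]))
```

View pics/w4.png

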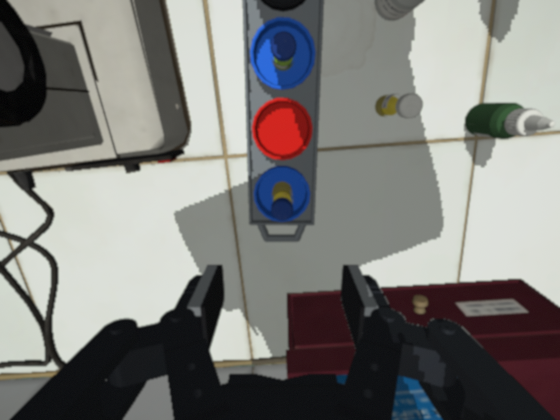

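Both vials stand in the blue cups, at (282,50) and (282,195). Next is the red bottle.

Request:
servo_tool(
  increments=[
    [[34,19,-3],[0,0,0],0.7],
    [[68,38,-3],[0,0,0],0.7],
    [[102,57,-3],[0,0,0],0.7],
    [[136,76,-3],[0,0,0],0.7],
    [[162,90,-3],[0,0,0],0.7],
    [[171,94,-3],[0,0,0],0.7],
    [[171,94,-3],[0,0,0],0.7],
    [[171,94,-3],[0,0,0],0.7],
    [[171,94,-3],[0,0,0],0.7],
  ],
)

```text
time_s: 10.37
eef_pos: [0.4441, 0.3118, 0.1787]
eef_rot: [-0.115, -3.139, 0.001]
contact_force: [0.9, 0.1, 0.1]
gripper_width: 0.0602
grip_force: 0.0
```

Run:
```python
from h import *
s=bot.observe();im=bot.snapshot("wrist");ci=bot.camera_info("wrist");cv2.imwrite("pics/w5.png",im[:,:,::-1])
print(s["eef_pos"],"pred tip",proj(ci,np.array([.444,.313,.092]),s),"cap base",proj(ci,np.array([.444,.313,.06]),s))
for st,c in caps(im,"red"):print(st,c,plane(ci,*c,.07,s).round(4))
print(go([.444,.313,.030],s))
```

```text
[0.44409697 0.31183153 0.17870696] pred tip (np.float64(283.979120662072), np.float64(222.03281855952176)) cap base (np.float64(283.8203279835023), np.float64(208.94529955273174))
[274 199  23  25 459] [284.7 211. ] [0.4426 0.3138 0.07  ]
(array([  0.2,   1.3, 148.7]), array([-0.001, -0.   , -0.001]))
```

Request:
servo_tool(
  increments=[
    [[1,1.5,40],[0,0,0],0.7],
    [[1,1.5,80],[0,0,0],0.7],
    [[1,1.5,115],[0,0,0],0.7],
    [[1,1.5,140],[0,0,0],0.7],
    [[1,1.5,149],[0,0,0],0.7],
    [[1,1.5,149],[0,0,0],0.7],
    [[1,1.5,149],[0,0,0],0.0],
    [[1,1.5,149],[0,0,0],0.0],
    [[1,1.5,149],[0,0,0],0.0],
    [[1,1.5,149],[0,0,0],0.0],
    [[1,1.5,149],[0,0,0],0.0],
    [[1,1.5,149],[0,0,0],0.0],
  ],
)

```text
time_s: 11.42
eef_pos: [0.4438, 0.3148, 0.0322]
eef_rot: [0.114, 3.136, 0.003]
contact_force: [1.0, -1.2, 8.1]
gripper_width: 0.0319
grip_force: 59.6
```

```bash
python3 -c "
from h import *
s=bot.observe();print(s['eef_pos'],s['gripper_width'],s['grip_force'],go([.545,.2115,s['eef_pos'][2]],s))"
```

```text
[0.44383043 0.31475548 0.03219225] 0.031867325029296574 59.5767867565155 (array([-1.084e+02, -9.560e+01,  1.000e-01]), array([ 0.002,  0.003, -0.   ]))
```

Request:
servo_tool(
  increments=[
    [[0,0,-35],[0,0,0],0],
    [[0,0,-70],[0,0,0],0],
    [[0,0,-100],[0,0,0],0],
    [[-25,-22,-100],[0,0,0],0],
    [[-51,-45,-100],[0,0,0],0],
    [[-77,-68,-100],[0,0,0],0],
    [[-99,-87,-100],[0,0,0],0],
    [[-108,-95.5,-100],[0,0,0],0],
    [[-108,-95.5,-100],[0,0,0],0],
    [[-108,-95.5,-70],[0,0,0],0],
    [[-108,-95.5,-50],[0,0,0],0],
    [[-108,-95.5,-50],[0,0,0],0],
  ],
)

```text
time_s: 12.42
eef_pos: [0.5399, 0.2106, 0.0772]
eef_rot: [-0.114, -3.134, 0.003]
contact_force: [-0.5, -0.1, -1.1]
gripper_width: 0.0314
grip_force: 59.7
```

Run:
```python
from h import *
s=bot.observe();print(s['eef_pos'],s['gripper_width'],s['grip_force'],go([.545,.2115,.0402],s))
```

```text
[0.53989158 0.21063941 0.07721253] 0.03144863343078115 59.655770659446716 (array([-5.2,  1.3, 37. ]), array([-0.002, -0.005,  0.   ]))
```

Request:
servo_tool(
  increments=[
    [[-2,1,0],[0,0,0],0],
    [[-2,1,10],[0,0,0],0],
    [[-2,1,20],[0,0,0],0],
    [[-2,1,27],[0,0,0],0],
    [[-2,1,32],[0,0,0],0],
    [[-2,1,34],[0,0,0],0],
    [[-2,1,36],[0,0,0],0],
    [[-2,1,37],[0,0,0],0],
    [[-2,1,37],[0,0,0],0],
  ],
)

```text
time_s: 13.17
eef_pos: [0.5452, 0.2117, 0.0432]
eef_rot: [-0.115, -3.139, 0.0]
contact_force: [0.1, -0.8, -0.4]
gripper_width: 0.0315
grip_force: 59.7
```

Request:
servo_tool(
  increments=[
    [[0,0,1],[0,0,0],0],
    [[0,0,2],[0,0,0],0],
    [[0,0,3],[0,0,0],0],
    [[0,0,4],[0,0,0],0],
  ],
)

```text
time_s: 13.5
eef_pos: [0.5455, 0.2117, 0.0401]
eef_rot: [0.114, 3.139, 0.0]
contact_force: [-5.4, -3.3, 23.1]
gripper_width: 0.031
grip_force: 61.5
```

Request:
servo_tool(
  increments=[
    [[0,0,-1],[0,0,0],0],
    [[0,0,-1],[0,0,0],0.4],
    [[0,0,-1],[0,0,0],0.6],
    [[0,0,-1],[0,0,0],0.7],
    [[0,0,-1],[0,0,0],0.7],
    [[0,0,-15],[0,0,0],0.7],
    [[0,0,-35],[0,0,0],0.7],
    [[0,0,-70],[0,0,0],0.7],
    [[0,0,-105],[0,0,0],0.7],
    [[0,0,-140],[0,0,0],0.7],
    [[0,0,-140],[0,0,0],0.7],
    [[0,0,-140],[0,0,0],0.7],
  ],
)

```text
time_s: 14.5
eef_pos: [0.5466, 0.2122, 0.1816]
eef_rot: [0.114, 3.135, 0.003]
contact_force: [0.0, -0.1, 0.0]
gripper_width: 0.0598
grip_force: 0.0
```

Run:
```python
from h import *
s=bot.observe();print(s['eef_pos'],s['time_s'],go([.434,.401,.18],s))
```

```text
[0.54658768 0.21221914 0.18155008] 14.5 (array([126. , 180.1,   1.4]), array([ 0.002,  0.004, -0.   ]))
```

Request:
servo_tool(
  increments=[
    [[21,30,0],[0,0,0],0.7],
    [[42,60,0],[0,0,0],0.7],
    [[63,90,0],[0,0,0],0.7],
    [[84,120,0],[0,0,0],0.7],
    [[105,150,0],[0,0,0],0.7],
    [[120,172,0],[0,0,0],0.7],
    [[126,180,0],[0,0,0],0.7],
    [[126,180,0],[0,0,0],0.7],
    [[126,180,0],[0,0,0],0.7],
    [[126,180,0],[0,0,0],0.7],
  ],
)

```text
time_s: 15.33
eef_pos: [0.433, 0.3991, 0.1785]
eef_rot: [-0.115, -3.139, 0.002]
contact_force: [0.4, -0.3, 0.6]
gripper_width: 0.06
grip_force: 0.0
```

Run:
```python
from h import *
s=bot.observe();im=bot.snapshot("wrist");ci=bot.camera_info("wrist");cv2.imwrite("pics/w6.png",im[:,:,::-1])
print(s["eef_pos"],"pred tip",proj(ci,np.array([.434,.401,.092]),s),"foot",proj(ci,np.array([.434,.401,.0]),s))
for st,c in caps(im,"black"):print(st,c,plane(ci,*c,.07,s).round(4))
print(go([.434,.401,.031],s))
```

```text
[0.43299891 0.39905701 0.17854059] pred tip (np.float64(285.1749618833895), np.float64(223.4266351144593)) foot (np.float64(284.5397908298921), np.float64(192.08528882601763))
[277 199  19   8  57] [286.3 201.6] [0.4233 0.4028 0.07  ]
[279 208  14  15 163] [285.4 214.9] [0.4348 0.4013 0.07  ]
(array([ -0.9,   2.2, 147.5]), array([-0.001, -0.001, -0.001]))
```

View pics/w6.png

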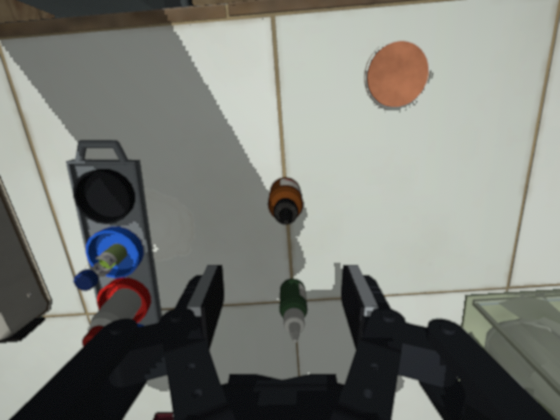

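The black cap tip is at (286,221), matching the prediction. I'll descend and grip.

Request:
servo_tool(
  increments=[
    [[-0.5,2.5,40],[0,0,0],0.7],
    [[-0.5,2.5,80],[0,0,0],0.7],
    [[-0.5,2.5,115],[0,0,0],0.7],
    [[-0.5,2.5,140],[0,0,0],0.7],
    [[-0.5,2.5,148],[0,0,0],0.7],
    [[-0.5,2.5,148],[0,0,0],0.7],
    [[-0.5,2.5,148],[0,0,0],0.0],
    [[-0.5,2.5,148],[0,0,0],0.0],
    [[-0.5,2.5,148],[0,0,0],0.0],
    [[-0.5,2.5,148],[0,0,0],0.0],
    [[-0.5,2.5,148],[0,0,0],0.0],
    [[-0.5,2.5,148],[0,0,0],0.0],
  ],
)

```text
time_s: 16.38
eef_pos: [0.4347, 0.4038, 0.0335]
eef_rot: [0.114, 3.137, 0.004]
contact_force: [0.9, -2.1, 7.8]
gripper_width: 0.0311
grip_force: 59.5
```

```bash
python3 -c "
from h import *
s=bot.observe();print(s['eef_pos'],s['gripper_width'],s['grip_force'],go([.4215,.2203,s['eef_pos'][2]],s))"
```

```text
[0.43472238 0.40378954 0.03347775] 0.031094552312464923 59.497411251068115 (array([-1.00e-01, -1.84e+02, -5.00e-01]), array([ 0.003,  0.003, -0.   ]))
```

Request:
servo_tool(
  increments=[
    [[0,0,-30],[0,0,0],0],
    [[0,0,-60],[0,0,0],0],
    [[0,-30,-60],[0,0,0],0],
    [[0,-62,-60],[0,0,0],0],
    [[0,-95,-60],[0,0,0],0],
    [[0,-128,-60],[0,0,0],0],
    [[0,-158,-60],[0,0,0],0],
    [[0,-178,-60],[0,0,0],0],
    [[0,-184,-60],[0,0,0],0],
    [[0,-184,-60],[0,0,0],0],
    [[0,-184,-45],[0,0,0],0],
    [[0,-184,-45],[0,0,0],0],
  ],
)

```text
time_s: 17.38
eef_pos: [0.42, 0.2201, 0.0756]
eef_rot: [-0.114, -3.139, -0.0]
contact_force: [-1.0, -0.8, -0.8]
gripper_width: 0.0312
grip_force: 59.7
```

Run:
```python
from h import *
s=bot.observe();print(s['eef_pos'],s['gripper_width'],s['grip_force'],go([.4215,.2203,.0415],s))
```

```text
[0.41999238 0.22008418 0.07561303] 0.031154094340935398 59.66813385486603 (array([-1.5,  0.3, 34.1]), array([ 0., -0., -0.]))
```

Request:
servo_tool(
  increments=[
    [[-1,0,8],[0,0,0],0],
    [[-1,0,16],[0,0,0],0],
    [[-1,0,24],[0,0,0],0],
    [[-1,0,28],[0,0,0],0],
    [[-1,0,30],[0,0,0],0],
    [[-1,0,32],[0,0,0],0],
    [[-1,0,33],[0,0,0],0],
    [[-1,0,33],[0,0,0],0],
  ],
)

```text
time_s: 18.05
eef_pos: [0.421, 0.2193, 0.0432]
eef_rot: [-0.114, -3.139, 0.0]
contact_force: [1.1, -0.5, -0.8]
gripper_width: 0.0314
grip_force: 59.7
```

Request:
servo_tool(
  increments=[
    [[0,0,1],[0,0,0],0],
    [[0,0,2],[0,0,0],0],
    [[0,0,3],[0,0,0],0],
  ],
)

```text
time_s: 18.3
eef_pos: [0.4213, 0.2194, 0.0413]
eef_rot: [0.114, 3.139, 0.0]
contact_force: [-6.0, -4.2, 36.0]
gripper_width: 0.0318
grip_force: 62.8
```

Request:
servo_tool(
  increments=[
    [[0,0,0],[0,0,0],0],
    [[0,0,0],[0,0,0],0.4],
    [[0,0,0],[0,0,0],0.6],
    [[0,0,0],[0,0,0],0.7],
    [[0,0,0],[0,0,0],0.7],
    [[0,0,-15],[0,0,0],0.7],
    [[0,0,-35],[0,0,0],0.7],
    [[0,0,-70],[0,0,0],0.7],
    [[0,0,-105],[0,0,0],0.7],
    [[0,0,-140],[0,0,0],0.7],
    [[0,0,-160],[0,0,0],0.7],
    [[0,0,-160],[0,0,0],0.7],
  ],
)

```text
time_s: 19.3
eef_pos: [0.4233, 0.2204, 0.2047]
eef_rot: [0.114, 3.133, 0.006]
contact_force: [1.3, 0.9, 0.6]
gripper_width: 0.0599
grip_force: 0.0
```

Request:
servo_tool(
  increments=[
    [[30,30,0],[0,0,0],0.7],
    [[60,60,0],[0,0,0],0.7],
    [[60,90,0],[0,0,0],0.7],
    [[60,120,0],[0,0,0],0.7],
    [[60,150,0],[0,0,0],0.7],
    [[60,180,0],[0,0,0],0.7],
    [[60,200,0],[0,0,0],0.7],
    [[60,200,0],[0,0,0],0.7],
    [[60,200,0],[0,0,0],0.7],
    [[60,200,0],[0,0,0],0.7],
  ],
)

```text
time_s: 20.13
eef_pos: [0.3751, 0.4221, 0.1992]
eef_rot: [-0.114, -3.138, 0.003]
contact_force: [0.6, 0.3, 0.2]
gripper_width: 0.0597
grip_force: 0.0
```

Run:
```python
from h import *
a=bot.snapshot("top")[125:305,215:375,::-1];b=bot.snapshot("scene")[140:300,190:390,::-1]
cv2.imwrite("pics/end.png",np.hstack([cv2.resize(a,(355,400)),cv2.resize(b,(445,400))]))
```

```text
(no output)
```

View pics/end.png

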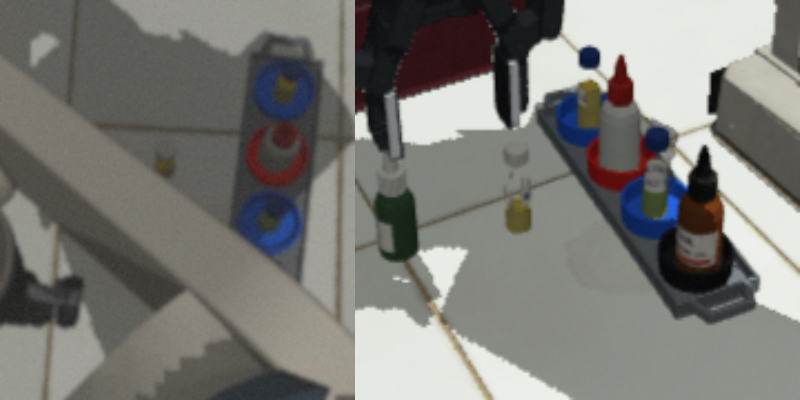

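All four items stand upright and centred in their matching cups, and the white-capped pair is undisturbed.

```bash
python3 -c "
from station import bot
print(bot.sign_off())"
```

```text
the job is handed in; nothing more can be done
None
```

I packed the caddy and handed the job in at about 20 s of the 106 s allowed: the red bottle, the black bottle and both blue vials stand upright in cups of their own colour, the green bottle and the white-capped vial were not touched, and no verdict came back at hand-in.

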